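Cover the spice cups with the inner lid, keep the outer lid in hand

TASK

The washed steel spice tin needs its flat inner lid, which has no grip of its own and lies on the worktop under the outer lid: turn the outer lid's knob clockwise to its stop to lock the two lids together, carry them over as one and lower them onto the tin without dropping them until the inner lid sits fully in the mouth. Then turn the knob all the way back to release it and lift the outer lid alone, leaving the inner lid undisturbed and fully seated on the tin. The outer lid is still to be dried, so finish while holding it still and level, clear above the tin by at least 5 cm; leave the tin and everything else on the worktop where they stand.

Things in the scene. Friction and masses are not known exactly. Their poses are not given: they have to be found in the camera images.
- spice_tin: Open round steel spice tin, loose, 0.9 kg: outside 144 mm across, 75 mm tall, wall 4 mm, so the mouth is 136 mm wide inside; seven empty cups stand in it, well below the rim. Origin: centre of its underside, z up.
- tin_mouth (a point): Centre of the tin's mouth, level with its rim, 75 mm above its underside.
- inner_lid: Steel inner lid, at first hidden under the outer lid; 0.28 kg. Origin: centre of its underside. Upwards from it: plug 128 mm wide, 10 mm deep (lowest 4 mm tapered to 122); flange 141 mm wide, 4 mm thick, that rests on the tin's rim (origin then 10 mm below tin_mouth; any yaw will do); hollow square boss 56 mm wide, top at 28 mm, its roof slotted 44 x 17 mm along x. No grip.
- outer_lid: Steel cap 163 mm wide, 30 mm tall, skirt 157 mm wide inside; 0.27 kg with knob. Origin: centre of its skirt's lower edge, z up. Nested, it is 3 mm above the inner lid's origin, axes alike: square ribs under it fit over the inner lid's boss with 2 mm play, so the lids cannot turn on each other. On top, two embossed bars (x axis) mark the knob's released line, two dots the locked line.
- lid_knob (a joint): Turn-knob of the outer lid, rad: 0 released (wing in line with bars) to 1.2 locked (with dots), stops at both ends; grows clockwise seen from above; starts at 0 to 0.3. No spring, friction 0.04 N m. Its 36 x 8 mm cross-foot below, when locked, catches under the roof of the inner lid's boss after 2 mm play, so the knob lifts both lids; released, it comes out through the slot.
- knob_grip (a point): Grip point on the knob's axis, 57 mm above the outer lid's origin, 27 mm above its top (60 mm above the worktop at first, 125 mm once both lids sit on the tin). The knob is a black upright wing 58 mm long, 12 mm thick, rising 7 mm above this point; x along the wing, z up. Pinch it across the 12 mm.
- teaspoon: Bystander: a steel teaspoon, 132 mm long, lying on the worktop. Leave alone.
- garlic: Bystander: a garlic bulb, 53 mm. Leave alone.
- mug: Bystander: an orange mug, 84 mm wide, 92 mm tall, at the front left. Leave alone.
- tumbler: Bystander: a steel tumbler, 83 mm wide, 98 mm tall. Leave alone.
- katori: Bystander: a small steel bowl, 104 mm wide, 42 mm tall, on the right. Leave alone.
- lime: Bystander: a green lime, 55 mm. Leave alone.
- jar_y: Bystander: a clear jar with a yellow lid, 104 mm wide, 126 mm tall, on the right. Leave alone.
- dish_basket: Red dish basket standing fixed behind the work, an obstacle: 350 mm wide (left-right), 265 mm deep, rim 155 mm high, a pan in it with its lid up to about 230 mm. Origin on the worktop near its middle; its near face is 132 mm nearer the robot, its sides 190 mm left and 162 mm right of the origin.

How it is judged (in metres and radians):
On the way, in this order (a step that is already met when the one before it is completed fails the run):
1. the knob is locked (1.0 rad or more) and the two lids hang from it together in the gripper, the inner lid at least 30 mm above the worktop and not held by the fingers (value of joint lid_knob above 1 rad and height (world z) of inner_lid above 0.03 m and contact force between inner_lid and outer_lid above 0.5 N and contact force between the fingers and inner_lid below 0.1 N and contact force between the fingers and outer_lid above 1 N), for 0.2 s.
2. the inner lid sits in the tin's mouth with the outer lid still locked on it and in the gripper (horizontal distance between inner_lid and tin_mouth below 0.0065 m and z of inner_lid in the frame of tin_mouth below -0.007 m and angle between inner_lid's own z axis and vertical below 0.04 rad and angle between spice_tin's own z axis and vertical below 0.03 rad and value of joint lid_knob above 1 rad and distance between outer_lid and inner_lid below 0.01 m and contact force between the fingers and outer_lid above 1 N), for 0.2 s.
3. the knob is turned back (0.15 rad or less) with both lids still in place on the tin (horizontal distance between inner_lid and tin_mouth below 0.0065 m and z of inner_lid in the frame of tin_mouth below -0.007 m and angle between inner_lid's own z axis and vertical below 0.04 rad and angle between spice_tin's own z axis and vertical below 0.03 rad and value of joint lid_knob below 0.15 rad and distance between outer_lid and inner_lid below 0.012 m), for 0.1 s.
At the end, for the whole second after the job is handed in: The inner lid sits in the upright tin's mouth (centred within 6.5 mm, underside 7 mm or more below the rim, level); the fingers hold the outer lid still and level within 0.25 rad over the tin, its skirt's edge 45 mm or more above the rim, touching neither inner lid nor tin (horizontal distance between inner_lid and tin_mouth below 0.0065 m and z of inner_lid in the frame of tin_mouth below -0.007 m and angle between inner_lid's own z axis and vertical below 0.04 rad and angle between spice_tin's own z axis and vertical below 0.03 rad and z of outer_lid in the frame of tin_mouth above 0.045 m and horizontal distance between outer_lid and tin_mouth below 0.15 m and angle between outer_lid's own z axis and vertical below 0.25 rad and linear speed of outer_lid below 0.03 m/s and contact force between the fingers and outer_lid above 1 N and contact force between each of outer_lid, the fingers and inner_lid below 0.1 N and contact force between outer_lid and spice_tin below 0.1 N and linear speed of inner_lid below 0.01 m/s); the arm keeps its last pose, push and grip.
It fails at once if the inner lid is lifted or shifted off its seat once the knob has been released on the tin (value of joint lid_knob below 0.12 rad and horizontal distance between inner_lid and tin_mouth below 0.1 m and (z of inner_lid in the frame of tin_mouth above -0.005 m or angle between inner_lid's own z axis and vertical above 0.06 rad)).
It fails at once if the lids are dropped (inner lid faster than 0.7 m/s downwards onto the tin) (linear speed of inner_lid above 0.7 m/s and horizontal distance between inner_lid and tin_mouth below 0.04 m).
It fails at once if the tin is shoved more than 25 mm or tipped (distance of spice_tin from where it was at the start of the episode above 0.025 m or angle between spice_tin's own z axis and vertical above 0.2 rad).
It fails at once if a bystander is moved more than 20 mm (distance of any of teaspoon, garlic, mug, tumbler, katori, lime, jar_y from where it was at the start of the episode above 0.02 m).
It also fails if it takes over 59 s, if anything falls off the work surface, if the arm or the gripper's body presses on something with over 40 N, if the wrist force passes 120 N, or if a joint passes its speed limit or range.

ROBOT

A 7-joint arm with a two-finger parallel gripper is mounted at the origin on a cart in front of the work surface, level with it; the furniture and walls round the work are solid. World frame = base frame: x ahead of the robot, y to its left, z up, the work surface at z = 0. Lengths are in mm, angles in rad, forces in N, time in s.
With the tool pointing down it reaches from about 400 to 875 mm from the base axis. Payload 19.3 kg.
Tool frame: the origin (TCP) lies at the very end of the fingers, on their centre line; the grasp point (between the pads) lies 19 mm behind it (grip_point_offset is the z of the grasp point in the tool frame, in mm); z points along the fingers, y is the line along which they close (so a half turn about z gives the same grasp; the last joint's range is limited). The gripper opens to 85 mm and grips with 20 to 120 N. Pads are 22 mm wide; open, the fingers measure 114 mm over their backs; the gripper's body (76 mm by 85 mm) begins 54 mm behind the grasp point. The pads swing forward as they close: fully open they stand 13 mm farther back than shut.
Start: joints at [-1.262, 0.521, -0.036, 1.599, 0.021, 1.021, -0.113], TCP at [231.146, 580.677, 231.291] pointing down, gripper open.
Joint ranges: [-2.91, 2.91], [-0.3, 2.13], [-1.5, 1.42], [0.17, 2.43], [-1.26, 4.41], [0.16, 1.93], [-2.52, 2.52]. Speed limits (rad/s): [1.89, 1.89, 2.39, 2.39, 3.01, 3.01, 3.01].

INTERFACE

Orientations are given as a 3x3 rotation matrix whose columns are the frame's x, y, z axes.
In Python, from workcell import movep, movel, goto_joints, open_gripper, clamp, wait, inverse_kinematics, read_state, camera, PlanningError, finish_job, grip_point_offset gives the robot as it stands. Calls block until the motion is done:
- movep(position, orientation): joint-space move of the TCP to a pose.
- movel(position, frame=None, max_speed=150, guard=None): straight line of the TCP; frame=None keeps the orientation; max_speed is the mean speed in mm/s. With guard (N) it stops when the force on the tool has changed by that much, and returns True; else False.
- goto_joints(angles): joint-space move.
- open_gripper() and clamp(): open the fingers fully, or close them until they stop; the grip force is fixed at half the most.
- wait(seconds).
- inverse_kinematics(position, orientation): joint angles nearest the present ones, or None.
- read_state(): the state.
- camera(name): name is "side" or "top" or "wrist"; returns a dict with "image" (384x512x3 uint8, blue, green, red), "range_z" (384x512 float32, mm along the optical axis (not along the pixel's ray), 0 where there is no reading), "fx", "fy", "cx", "cy" (pixels), "cam_to_world" (4x4, takes a point from camera to world coordinates). Camera axes: x right, y up, looking along -z (the intrinsics and any distortion apply to the point x, -y, -z); pixel columns grow to the right and rows downward; lengths in mm; the calibration is good to about 2 mm. A picture is of the moment at which its call begins.
A pose or a line that the arm cannot do raises PlanningError and nothing moves.
- finish_job(): hands the job in; it is judged then, once.
The state is a dict: "time": time; "qpos": joint angles; "qvel": joint speeds; "joint_efforts": joint torques, N m; "eef_pos": TCP position; "tool_rot": TCP orientation; "ft_force": force on the tool from outside, world axes, zero at the start; "torque": the same for the moment, N m; "finger_gap": finger opening in mm; "gripper_force": force on a finger pad.
Only numpy, scipy, OpenCV 4.12 (cv2) and the standard library are available. Lean on these libraries where they do the work, as an engineer would, in place of code of your own. Each camera call takes 0.05 s, during which the arm holds its last target. There are 200 camera calls.

## Working session

There is one attempt and no reset: what is moved stays moved. The work goes in short steps, each a Python script; the robot and the scene stay as the last script left them, time stands still between calls to the robot, and variables do not carry over. Pictures are saved under pics/ and viewed, at most 10 in all, crops included, and the job is handed in when it is done.

```bash
mkdir -p pics; ls; python3 - <<'E'
from workcell import *
import cv2,numpy as np,pickle
t=camera("top");s=camera("side")
pickle.dump((t,s),open("c0.pkl","wb"))
cv2.imwrite("pics/top0.png",cv2.resize(t["image"],(800,600),interpolation=cv2.INTER_CUBIC));cv2.imwrite("pics/side0.png",cv2.resize(s["image"],(800,600)))
print(t["cam_to_world"].round(3),t["fx"],t["cx"],t["cy"],t.keys());print(grip_point_offset,read_state()["time"],read_state()["tool_rot"])
E
```

```text
pics
[[ 1.800000e-02  9.970000e-01 -8.100000e-02  4.138790e+02]
 [-1.000000e+00  1.800000e-02  7.000000e-03 -3.220200e+01]
 [ 9.000000e-03  8.100000e-02  9.970000e-01  1.438124e+03]
 [ 0.000000e+00  0.000000e+00  0.000000e+00  1.000000e+00]] 408.6613621399705 253.20781399072894 188.58201520122435 dict_keys(['image', 'range_z', 'fx', 'fy', 'cx', 'cy', 'cam_to_world'])
-18.700000000000003 0.1 [[-9.29084732e-01  3.69866829e-01 -2.98867483e-04]
 [ 3.69866943e-01  9.29084264e-01 -9.35229827e-04]
 [-6.82374146e-05 -9.79448956e-04 -9.99999518e-01]]
```

View pics/top0.png

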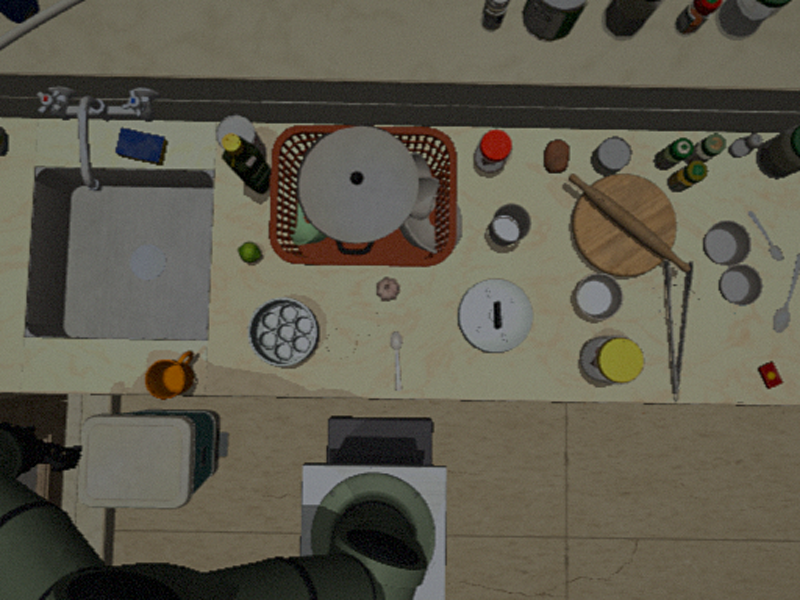

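View pics/side0.png

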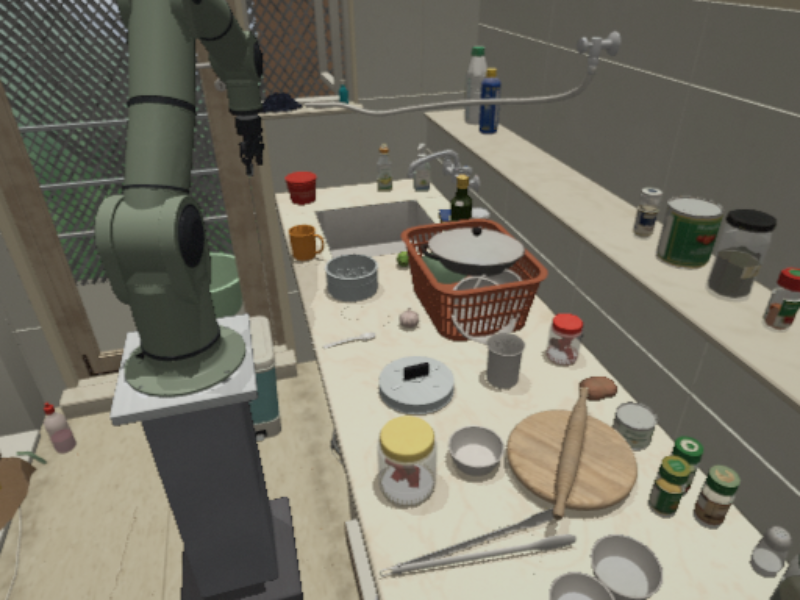

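The top view shows the lid at about (496,315) with its wing roughly vertical in the picture, and the tin at (285,332). The garlic is at (388,289), the spoon at (397,360), the mug at (170,378) and the basket behind. The side view shows the same layout. Next I fit the positions from depth.

```bash
cat > h.py <<'E'
import numpy as np,cv2
from scipy.optimize import least_squares
def cloud(c):
    v,u=np.indices(c["range_z"].shape);d=c["range_z"].astype(float)
    P=np.stack([(u-c["cx"])/c["fx"]*d,-(v-c["cy"])/c["fy"]*d,-d,np.ones_like(d)],-1)@c["cam_to_world"].T
    P[d==0]=np.nan
    return P[...,:3]
def circ(xy):
    f=lambda p:np.hypot(*(xy-p[:2]).T)-p[2]
    r=least_squares(f,[*xy.mean(0),70],loss="soft_l1",f_scale=2);return r.x,np.std(f(r.x))
E
python3 - <<'E'
from h import *;import pickle
t,s=pickle.load(open("c0.pkl","rb"))
for n,c in(("top",t),("side",s)):
    P=cloud(c);z=P[...,2]
    flat=P.reshape(-1,3)
    if n=="top":
        T0=P[int(332/1.5625)-26:int(332/1.5625)+26,int(285/1.5625)-26:int(285/1.5625)+26].reshape(-1,3)
        L0=P[int(315/1.5625),int(480/1.5625)];print("lid pt",L0)
        tc=np.nanmedian(T0[T0[:,2]>65],0)[:2];lc=L0[:2]
    for nm,ctr,lo,hi in(("tin",tc,68,82),("lidtop",lc,24,40),("wing",lc,52,75)):
        m=(np.hypot(*(flat[:,:2]-ctr).T)<115)&(flat[:,2]>lo)&(flat[:,2]<hi)
        q=flat[m]
        if len(q)<5: print(n,nm,len(q));continue
        if nm=="wing":
            w=q[:,:2];mu=w.mean(0);e=np.linalg.eigh(np.cov(w.T));print(n,nm,len(q),mu.round(1),(w.min(0)+w.max(0))/2,"ang",np.degrees(np.arctan2(e[1][1,1],e[1][0,1])),"z",np.median(q[:,2]),q[:,2].max())
        elif nm=="tin": print(n,nm,len(q),circ(q[:,:2]),np.median(q[:,2]))
        else:
            hull=cv2.convexHull(q[:,:2].astype(np.float32))[:,0];print(n,nm,len(q),circ(hull),cv2.minEnclosingCircle(hull),np.median(q[:,2]))
    z0=flat[(np.abs(flat[:,0]-lc[0])<250)&(np.abs(flat[:,1]-(lc[1]+120))<20)];print(n,"worktop z",np.nanmedian(z0[:,2]))
im=t["image"][170:235,285:350]
cv2.imwrite("pics/lid0.png",cv2.resize(im,(600,600),interpolation=cv2.INTER_CUBIC))
E
```

```text
lid pt [ 488.41770002 -227.95448314   35.69546021]
top tin 257 (array([443.10278134, 198.37497956,  70.25445067]), np.float64(1.8439705655877248)) 74.93235090723306
top lidtop 1626 (array([ 487.98127556, -263.49996714,   80.88949463]), np.float64(0.6544371573124946)) ((487.6391906738281, -263.94659423828125), 81.84436798095703) 33.048602299136974
top wing 64 [ 488.  -262.6] [ 487.72353245 -262.38874751] ang -178.6523158705027 z 66.5778403701297 72.81272853238693
top worktop z 2.4700865825841447
side tin 105 (array([436.66610342, 197.42555115,  70.66412818]), np.float64(2.8504311499959765)) 71.12183431467611
side lidtop 1060 (array([ 482.07073415, -264.02069382,   80.54361878]), np.float64(1.560874119747363)) ((483.0061950683594, -265.6645202636719), 83.19837188720703) 30.274234768481506
side wing 79 [ 480.9 -266.8] [ 482.51023302 -265.20367175] ang -176.78306546413492 z 61.82704102499133 67.23494774359415
side worktop z -1.8403210585759666
```

View pics/lid0.png

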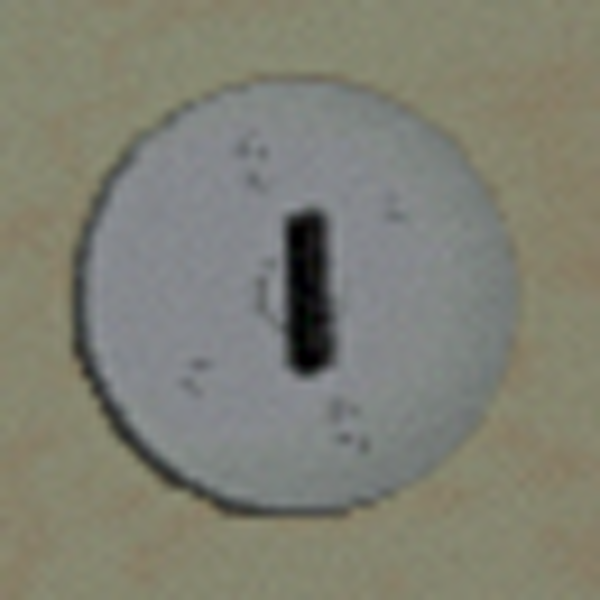

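The bars lie about 20° left of image-up, the dots about 48° right and the wing about 3° left, so the knob starts near 0.3 rad and must turn clockwise about 0.9 rad. The top and side cameras disagree by about 5 mm, so I refine with the wrist camera.

```bash
cat >> h.py <<'E'
from workcell import *
def R(deg):
    a=np.radians(deg);c,s=np.cos(a),np.sin(a);return np.array([[c,s,0],[s,-c,0],[0,0,-1]])
E
python3 - <<'E'
from h import *;import pickle
for a in (2,182,-49,131,-60):
    for p in ((485,-264,200),(440,198,250)):
        q=inverse_kinematics(p,R(a));print(a,p,None if q is None else np.round(q,2))
movep([440,198,290],R(182));print(read_state()["time"],np.round(read_state()["qpos"],2))
c1=camera("wrist")
movep([485,-264,250],R(182));print(read_state()["time"],np.round(read_state()["qpos"],2))
c2=camera("wrist");st=read_state();print(st["eef_pos"])
pickle.dump((c1,c2),open("c1.pkl","wb"))
cv2.imwrite("pics/w1.png",np.hstack([cv2.resize(c["image"],(400,300)) for c in(c1,c2)]))
for n,c,ctr,bands in(("tin",c1,(440,198),((68,82),)),("lid",c2,(485,-264),((24,40),(55,75)))):
    f=cloud(c).reshape(-1,3);print(c["cam_to_world"][:3,3])
    for lo,hi in bands:
        q=f[(np.hypot(*(f[:,:2]-ctr).T)<115)&(f[:,2]>lo)&(f[:,2]<hi)][:,:3]
        if len(q)<9: print(n,lo,len(q));continue
        if lo==55:
            w=q[:,:2].astype(np.float32);print("wing",len(q),cv2.minAreaRect(w),np.median(q[:,2]))
        elif lo==68: print(n,len(q),circ(q[:,:2]),np.median(q[:,2]))
        else: print(n,len(q),circ(cv2.convexHull(q[:,:2].astype(np.float32))[:,0]),np.median(q[:,2]))
E
```

```text
2 (485, -264, 200) [-0.33  0.76  1.15  1.86 -0.8   1.08 -0.39]
2 (440, 198, 250) [-1.09  0.33  0.69  1.97 -0.26  0.93 -1.8 ]
182 (485, -264, 200) [-0.01  0.5   0.55  1.85 -0.33  0.89  2.31]
182 (440, 198, 250) [-0.57  0.27  0.03  1.94 -0.01  0.93  1.07]
-49 (485, -264, 200) [-0.35  0.81  1.23  1.86 -0.86  1.12 -1.22]
-49 (440, 198, 250) [-1.4   0.57  1.24  1.98 -0.63  1.05 -2.3 ]
131 (485, -264, 200) [-0.08  0.53  0.67  1.85 -0.42  0.9   1.5 ]
131 (440, 198, 250) [-0.73  0.28  0.22  1.95 -0.08  0.92  0.25]
-60 (485, -264, 200) [-0.35  0.81  1.23  1.86 -0.86  1.12 -1.41]
-60 (440, 198, 250) [-1.4   0.57  1.24  1.98 -0.63  1.05 -2.49]
1.7167 [-0.59  0.23  0.05  1.89 -0.01  1.02  1.07]
3.4667 [ 0.09  0.41  0.41  1.79 -0.19  0.98  2.18]
[ 485.57824002 -262.90064833  250.03002144]
[358.9979638  195.07768125 432.31392682]
tin 2066 (array([440.01302414, 200.29100483,  69.92511402]), np.float64(1.8453844526529797)) 74.22692763847976
[ 404.68605746 -266.75928838  392.39071743]
lid 13154 (array([ 485.61762259, -262.74738211,   81.25974652]), np.float64(0.27527646256651617)) 32.05567952175721
wing 541 ((484.79144287109375, -262.9623107910156), (56.40603256225586, 11.350998878479004), 2.3261570930480957) 65.93756091210048
```

View pics/w1.png

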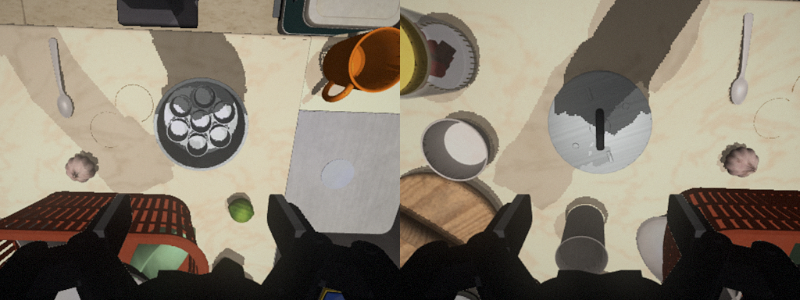

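The wrist view shows the lid centred at about (600,120) and, in the earlier frame, the tin at (203,123). The fits give plausible radii (81.3 and 70) and heights. Now I grasp and lock.

```bash
python3 - <<'E'
from h import *;import pickle
c1,c2=pickle.load(open("c1.pkl","rb"))
f=cloud(c1).reshape(-1,3);q=f[(np.hypot(*(f[:,:2]-(440,198)).T)<90)&(f[:,2]>70)&(f[:,2]<80)]
print("tin hull",circ(cv2.convexHull(q[:,:2].astype(np.float32))[:,0]))
movel([485.2,-262.9,100],R(182.3));
print(movel([485.2,-262.9,41.5],max_speed=80,guard=15),read_state()["eef_pos"])
clamp();s=read_state();print(s["time"],s["eef_pos"],s["finger_gap"],s["gripper_force"],s["ft_force"])
q=np.array(s["qpos"]);n0=np.array(s["ft_force"])
for d in (.3,.6,.88,1.0):
    t=q.copy();t[6]-=d;goto_joints(t);s=read_state()
    R_=s["tool_rot"];print(d,s["time"],np.round(s["eef_pos"],1),"yaw",np.degrees(np.arctan2(R_[1][0],R_[0][0])).round(1),np.round(s["ft_force"],1),np.round(s["torque"],2),s["finger_gap"])
c=camera("wrist");cv2.imwrite("pics/w2.png",cv2.resize(c["image"],(640,480)))
E
```

```text
tin hull (array([440.55884227, 200.3490488 ,  73.35926887]), np.float64(0.23241913460434885))
False [ 485.36021904 -263.07373931   41.78114741]
6.2167 [ 485.24486817 -262.85105475   41.72784084] 11.006511826550332 60.242852568626404 [-1.05008398  1.40714029  4.7674293 ]
0.3 6.6167 [ 485.2 -262.7   41.7] yaw 165.4 [-0.7  0.9  1.8] [ 0.26  0.   -0.02] 10.72003920762963
0.6 7.0167 [ 485.4 -262.6   41.8] yaw 148.3 [0.8 3.8 2. ] [ 0.82 -0.15 -0.05] 10.960154429312357
0.88 7.4 [ 485.3 -262.9   41.7] yaw 132.3 [1.7 2.5 2.2] [ 0.6  -0.25 -0.01] 11.112345511648535
1.0 7.65 [ 485.2 -263.    41.8] yaw 125.4 [2.1 1.7 1.7] [ 0.45 -0.23 -0.07] 10.846972171393736
```

View pics/w2.png

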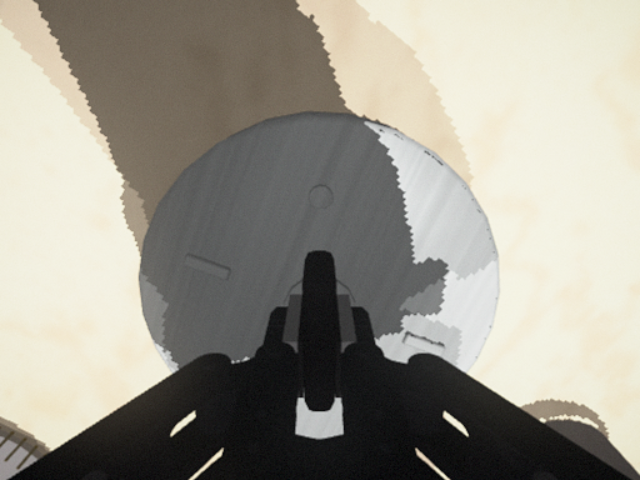

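The wing points straight at the dot (320,196) and the bars sit to its sides at (207,266) and (424,340), so the knob is locked. Next is the lift.

```bash
python3 - <<'E'
from h import *
s=read_state();f0=s["ft_force"][2]
p=np.array(s["eef_pos"])
movel([485.2,-263,60],max_speed=30);movel([485.2,-263,215],max_speed=120);wait(.4)
s=read_state();print(s["time"],s["ft_force"][2]-f0,s["finger_gap"],np.round(s["ft_force"],1))
movel([440.3,200.3,215],R(125.4),max_speed=130);wait(.3)
s=read_state();print(s["time"],np.round(s["eef_pos"],1),np.round(s["ft_force"],1),np.round(s["qpos"],2))
c=camera("side");cv2.imwrite("pics/s2.png",cv2.resize(c["image"][100:260,120:360],(720,480),interpolation=cv2.INTER_CUBIC))
import pickle;pickle.dump((c,camera("top"),camera("wrist")),open("c2.pkl","wb"))
E
```

```text
10.3 -6.1385315102671445 10.469839379376292 [-0.1  0.6 -4.2]
14.3333 [440.3 200.3 215. ] [-0.4 -0.3 -4.2] [-0.76  0.33  0.27  1.99 -0.12  0.84  0.19]
```

View pics/s2.png

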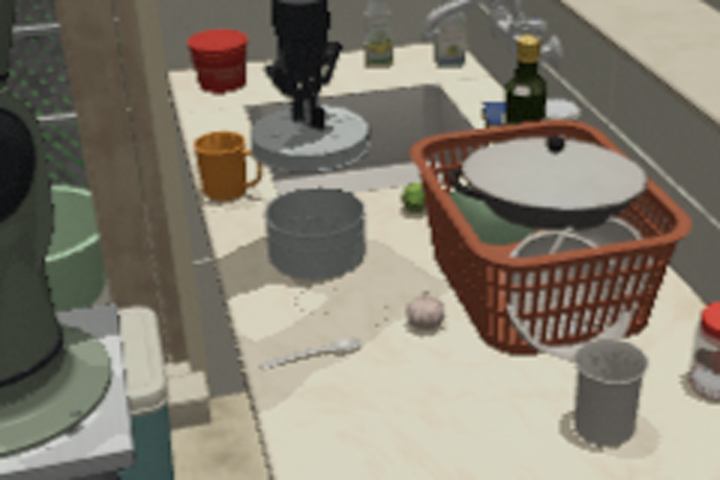

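The lids hang over the tin and the load change of 6.1 N means both are carried. I check the tilt and offset of the held lid before lowering.

```bash
python3 - <<'E'
from h import *;import pickle
s,t,w=pickle.load(open("c2.pkl","rb"))
for n,c in(("wrist",w),("top",t),("side",s)):
    f=cloud(c).reshape(-1,3)
    q=f[(np.hypot(*(f[:,:2]-(440,200)).T)<95)&(f[:,2]>185)&(f[:,2]<220)]
    if n=="wrist":
        for _ in range(4):
            A=np.c_[q[:,:2]-(440,200),np.ones(len(q))];k=np.linalg.lstsq(A,q[:,2],rcond=None)[0];q=q[np.abs(A@k-q[:,2])<2]
        print("plane tilt",k,len(q))
    else: q=f[(np.hypot(*(f[:,:2]-(440,200)).T)<95)&(f[:,2]>198)&(f[:,2]<212)]
    h=cv2.convexHull(q[:,:2].astype(np.float32))[:,0]
    print(n,len(q),circ(h),np.median(q[:,2]))
    # side/top rim of tin
    q=f[(np.hypot(*(f[:,:2]-(440,200)).T)<95)&(f[:,2]>66)&(f[:,2]<82)];print(" rim pts",len(q))
E
```

```text
plane tilt [ 3.21974438e-03 -5.38912258e-03  2.05551270e+02] 41187
wrist 41187 (array([439.4837269 , 200.38416718,  79.53606299]), np.float64(0.8830964789990715)) 205.42304541401174
 rim pts 0
top 974 (array([442.64737337, 196.77601369,  80.82539591]), np.float64(0.4351528097868252)) 205.92980929275166
 rim pts 8
side 462 (array([435.21597325, 195.02708152,  80.60314222]), np.float64(1.5475305323527273)) 202.85320168563857
 rim pts 132
```

```bash
python3 - <<'E'
from h import *
movel([440.8,200.8,130],max_speed=90);wait(.2)
s=read_state();print(s["time"],np.round(s["ft_force"],1))
g=movel([440.8,200.8,106.8],max_speed=20,guard=5)
s=read_state();print(g,s["time"],np.round(s["eef_pos"],1),np.round(s["ft_force"],1),np.round(s["torque"],2))
E
```

```text
15.775 [ 0.3  0.1 -5.2]
False 17.0833 [440.9 200.8 106.9] [-0.2 -0.2 -2.8] [ 0.   -0.02  0.03]
```

```bash
python3 - <<'E'
from h import *
g=movel([440.8,200.8,105.0],max_speed=8,guard=4);wait(.4)
s=read_state();print(g,s["time"],np.round(s["eef_pos"],1),np.round(s["ft_force"],1),s["finger_gap"])
q=np.array(s["qpos"])
for d in (.4,.8,1.15,1.26,1.32):
    t=q.copy();t[6]+=d;goto_joints(t);s=read_state()
    R_=s["tool_rot"];print(d,s["time"],np.round(s["eef_pos"],1),"yaw",np.degrees(np.arctan2(R_[1][0],R_[0][0])).round(1),np.round(s["ft_force"],1),np.round(s["torque"],2),s["finger_gap"])
wait(.2)
c=camera("wrist");cv2.imwrite("pics/w3.png",cv2.resize(c["image"],(640,480)))
E
```

```text
True 17.6917 [440.9 200.9 106.6] [-1.6 -1.5 13.3] 10.706345769344265
0.4 18.175 [441.  201.  106.8] yaw 148.1 [-0.   0.1  0.6] [-0.05  0.01  0.01] 10.986218962582035
0.8 18.6583 [440.9 200.5 106.7] yaw 170.9 [-1.2 -4.2  5.3] [-1.06  0.34  0.05] 11.020405618527077
1.15 19.1 [441.1 200.8 106.7] yaw -169.1 [-0.6 -4.7  4.9] [-0.92  0.12  0.01] 10.873277655403177
1.26 19.35 [441.1 200.8 106.7] yaw -162.8 [ 0.5 -4.5  4.2] [-1.08 -0.03  0.01] 10.7887626166388
1.32 19.6 [441.  200.8 106.7] yaw -159.3 [ 0.2 -4.4  4.7] [-1.05 -0.03 -0.13] 11.06994829266389
```

View pics/w3.png

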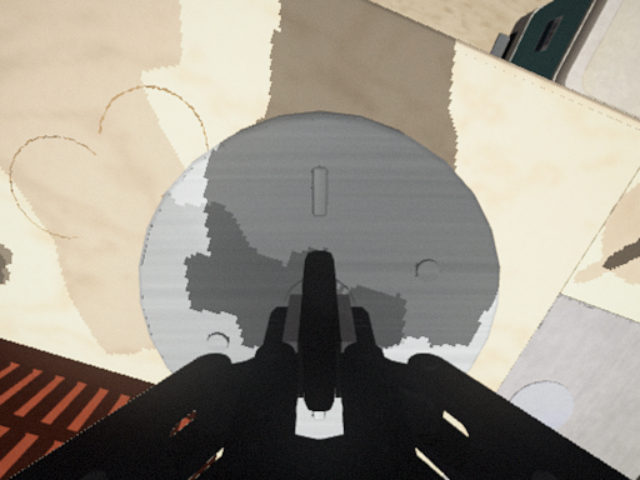

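The wing lines up with the bar (320,190) and the stop torque was felt, so the knob is released. I lift slowly first and check the load.

```bash
python3 - <<'E'
from h import *
s=read_state();x,y,z=s["eef_pos"]
for dz in (1,2,3.5):
    movel([440.8,200.6,106.7+dz],max_speed=8);wait(.25);s=read_state();print(dz,s["time"],np.round(s["eef_pos"],1),np.round(s["ft_force"],1),np.round(s["torque"],2))
E
```

```text
1 20.3917 [440.8 200.7 107.7] [ 0.1 -0.1 -3.2] [-0.   -0.06 -0.03]
2 20.9167 [440.8 200.7 108.7] [ 0.7  0.1 -2.3] [ 0.13  0.   -0.06]
3.5 21.5083 [440.8 200.6 110.2] [ 0.5  0.  -1. ] [0.07 0.04 0.01]
```

Only the outer lid's weight is carried, so I continue up.

```bash
python3 - <<'E'
from h import *
movel([440.8,200.6,135],max_speed=20);movel([440.8,200.6,190],max_speed=50);wait(.6)
s=read_state();print(s["time"],np.round(s["eef_pos"],1),np.round(s["ft_force"],1),s["finger_gap"],s["gripper_force"])
c=camera("side");cv2.imwrite("pics/s3.png",cv2.resize(c["image"][110:210,150:300],(780,520),interpolation=cv2.INTER_CUBIC))
E
```

```text
24.75 [440.8 200.6 190. ] [ 0.1 -0.8 -3. ] 10.977785024382268 59.10994827747345
```

View pics/s3.png

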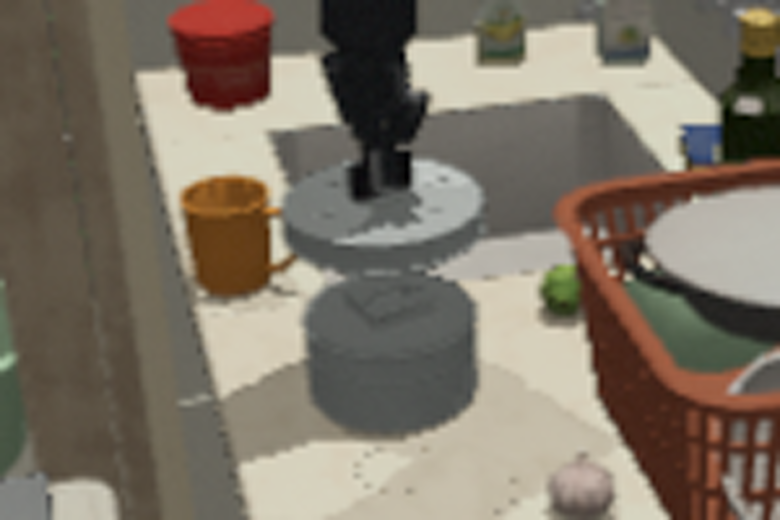

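The inner lid sits on the tin with its boss visible at (385,300), and the outer lid is held level above it at (385,215), about 76 mm clear.

```bash
python3 -c "
from workcell import *
print(finish_job())"
```

```text
the job is handed in; nothing more can be done
None
```

The job is handed in at about 25 s with no verdict shown: the inner lid is seated in the tin's mouth, and the gripper holds the released outer lid still and level about 76 mm above the rim.

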